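# Pull the chipped sample board and hold it slanted for inspection

### The job

Four painted sample boards stand in the drying rack; one of them has a corner broken off. Pull that board up out of its slot and tilt it so that its faces are about half-way between upright and flat, either face up, holding it steady with its lower edge at least 15 cm above the bench so that the damage can be looked at. Finish while still holding it there; leave the sound boards in their slots and everything else where it stands.

Things in the scene. Friction and masses are not known exactly. Their poses are not given: they have to be found in the camera images.
- board_blue: the chipped board, to be pulled: a rigid sample board 10 mm thick, 90 mm wide, 110 mm tall, about 80 g, painted blue all over; one top corner (at +y, +z) is broken off along a straight 45-degree line, 38 mm along either edge, so that its top edge runs only from y = -45 mm to y = +7 mm. Which slot it stands in changes. Origin: centre of the bottom edge; x across the thickness (square to the faces), y along the width, z up to the top edge while it stands
- board_yellow: a sound paint sample board, same size as board_blue and painted yellow all over, all four corners whole; stands in one of the rack's slots. Origin and axes as for board_blue
- board_green: a sound paint sample board, same size as board_blue and painted green all over, all four corners whole; stands in one of the rack's slots. Origin and axes as for board_blue
- board_white: a sound paint sample board, same size as board_blue and painted white all over, all four corners whole; stands in one of the rack's slots. Origin and axes as for board_blue
- rack: the drying rack, fixed to the bench: plywood base 240 x 124 mm with two light wooden side rails, 45 mm tall at the highest. Four slots side by side along its x axis, 55 mm apart (at x = -82.5, -27.5, 27.5, 82.5 mm), each between two 5 mm metal strips 13 mm apart; a board stands on the base 10 mm above the bench, 33 mm deep in its slot, its top edge 120 mm above the bench, its faces square to the rack's x axis. Origin: centre of the underside; z up
- tin: small open paint tin, 71 mm across, 66 mm tall, loose bystander; origin centre of the underside
- tape: roll of beige masking tape lying flat, 92 mm across, 26 mm tall, loose bystander; origin centre of the underside
- spray: white bottle with grey spray cap, 58 mm across, 198 mm tall, loose bystander; origin centre of the underside
- dropper_1: small amber dosing bottle with a white nozzle, 48 mm across, 147 mm tall, loose bystander to the right, not moved between starts; origin centre of the underside
- mouse: grey computer mouse, 110 x 62 x 37 mm, loose bystander, not moved between starts; origin centre of the underside
- jar: glass jar with a yellow lid, 62 mm across, 78 mm tall, loose bystander to the left, not moved between starts; origin centre of the underside
- viscosity_cup: grey cone-shaped cup, upside down, 55 mm across, 63 mm tall, loose bystander to the left, not moved between starts; origin centre of the underside

How it is judged:
By the outcome, as a careful person would: the job done as asked, in the order asked, and still so for the second after the job is handed in, while the arm keeps its last pose, push and grip.
It also fails if it takes over 38 s, if anything falls off the work surface, if the arm or the gripper's body presses on something with over 40 N, if the wrist force passes 120 N, or if a joint passes its speed limit or range.

### The arm

A 6-joint arm with a two-finger parallel gripper is mounted at the origin on a cart in front of the work surface, level with it; the furniture and walls round the work are solid. World frame = base frame: x ahead of the robot, y to its left, z up, the work surface at z = 0. Lengths are in m, angles in rad, forces in N, time in s.
With the tool pointing down it reaches from about 0.275 to 0.825 m from the base axis. Payload 4.9 kg.
Tool frame: the origin (TCP) lies midway between the tips of the shut fingers; the grasp point (between the pads) lies 19 mm behind it (bot.grip_depth is the distance from the TCP to the grasp point, in m); y points along the fingers, x is the direction in which the jaws open and shut, and the axes are right-handed (so a half turn about y gives the same grasp; the last joint's range is limited). The gripper opens to 85 mm and grips with 20 to 120 N. Pads are 22 mm wide; open, the fingers measure 114 mm over their backs; the gripper's body (76 mm by 85 mm) begins 54 mm behind the grasp point. The pads swing forward as they close: fully open they stand 13 mm farther back than shut.
Start: joints at [-1.402, 0.326, -0.193, 1.052, 0, 1.437], TCP at [0.164, -0.525, 0.231] pointing down, gripper open.
Joint ranges: [-2.65, 2.65], [-0.97, 1.79], [-1.3, 1.35], [-1.93, 2.1], [-1.47, 1.37], [-3.14, 3.14]. Speed limits (rad/s): [2.57, 2.57, 3.14, 3.14, 3.14, 3.14].

### API

Orientations are given as a unit quaternion [w, x, y, z].
In Python, from cell import bot gives the robot as it stands. Calls block until the motion is done:
- bot.move_pose(position, orientation): joint-space move of the TCP to a pose.
- bot.move_linear(position, speed=0.15, rotation=None, until_force=None): straight line of the TCP; rotation=None keeps the orientation; speed is the mean speed in m/s. With until_force (N) it stops when the force on the tool has changed by that much, and returns True; else False.
- bot.goto_joints(angles): joint-space move.
- bot.set_gripper(opening, grasp_force=None): opening from 0.0 (shut) to 1.0 (fully open); grasp_force is the grip in N (None keeps the last); returns when the fingers have stopped.
- bot.wait(seconds).
- bot.solve_ik(position, orientation): joint angles nearest the present ones, or None.
- bot.camera(name): name is "side" or "top"; returns the picture (420x560x3 uint8, red, green, blue); there is no depth.
- bot.calibration(name): a dict with "mtx" (3x3 intrinsics, pixels), "extrinsics" (4x4, takes a point from world to camera coordinates). Camera axes: x right, y down, z forward; pixel columns grow to the right and rows downward; lengths in m; the calibration is good to about 2 mm. A picture is of the moment at which its call begins. calibration takes no time and is no camera call.
A pose or a line that the arm cannot do raises bot.PlanningError and nothing moves.
- bot.close_job(): hands the job in, once; it reports no verdict.
Trained networks look in the newest picture that a camera, given by its name, has taken for a name from the list of things; names that differ only in an ending like _2 or _b are one class to them, and where a whole thing is asked for, a point or a joint stands for the part that bears it (a point fixed in the world has none). Each returns a list of dicts, best first, with "confidence" (0 to 1); they miss things now and then, are a little off and sometimes report something else, mostly with a low value. They report only what shows in the picture. A call takes as long as a camera call.
- bot.search_frame(camera, thing): "bbox" ([left, top, width, height] in pixels, round what is visible of it).
Readings, each from a call of its own:
- bot.read_clock(): time.
- bot.read_joint_positions(): joint angles.
- bot.read_joint_vel(): joint speeds.
- bot.read_joint_efforts(): joint torques, N m.
- bot.read_position(): TCP position.
- bot.read_tool_rot(): TCP orientation.
- bot.read_ft_force(): force on the tool from outside, world axes, zero at the start.
- bot.read_moment(): the same for the moment, N m.
- bot.read_gripper_width(): opening from 0.0 (shut) to 1.0 (fully open).
Only numpy, scipy, OpenCV 4.12 (cv2) and the standard library are available. Lean on these libraries where they do the work, as an engineer would, in place of code of your own. Each camera call takes 0.05 s, during which the arm holds its last target.

## Working session

There is one attempt and no reset: what is moved stays moved. The work goes in short steps, each a Python script; the robot and the scene stay as the last script left them, time stands still between calls to the robot, and variables do not carry over. Pictures are saved under pics/ and viewed, and the job is handed in when it is done.

```bash
ls; mkdir -p pics
python3 - <<'E'
from cell import bot
import cv2
for n in ("side","top"):
    im=bot.camera(n); cv2.imwrite(f"pics/{n}0.png",im[:,:,::-1])
    c=bot.calibration(n); print(n,c["mtx"].tolist(),c["extrinsics"].round(4).tolist())
    for t in ("board_blue","rack","board_yellow"):
        print(t,bot.search_frame(n,t)[:2])
print(bot.read_clock(),bot.read_tool_rot(),bot.grip_depth)
E
```

```text
pics
side [[482.4983913374001, 0.0, 279.4594033620944], [0.0, 482.4983913374001, 206.5612546534027], [0.0, 0.0, 1.0]] [[0.9974, 0.0702, -0.0133, -0.5545], [0.0304, -0.5861, -0.8097, 0.0305], [-0.0646, 0.8072, -0.5867, 1.3767], [0.0, 0.0, 0.0, 1.0]]
board_blue [{'bbox': [297.0, 189.0, 14.3, 36.5], 'confidence': 0.75}]
rack [{'bbox': [244.5, 203.0, 96.9, 43.4], 'confidence': 0.55}]
board_yellow [{'bbox': [257.5, 188.9, 9.6, 42.8], 'confidence': 0.86}]
top [[437.2493543680853, 0.0, 277.78291357395426], [0.0, 437.2493543680853, 205.93373672219198], [0.0, 0.0, 1.0]] [[0.0233, -0.9994, 0.0239, 0.0116], [-0.9926, -0.026, -0.1184, 0.5677], [0.1189, -0.021, -0.9927, 1.363], [0.0, 0.0, 0.0, 1.0]]
board_blue [{'bbox': [280.6, 181.1, 25.1, 14.6], 'confidence': 0.5}]
rack [{'bbox': [266.7, 157.4, 56.5, 82.8], 'confidence': 0.63}]
board_yellow [{'bbox': [286.9, 214.5, 29.3, 10.4], 'confidence': 0.63}, {'bbox': [266.5, 157.5, 52.5, 82.1], 'confidence': 0.46}]
0.4 [ 0.5697132  -0.5696414   0.41893857 -0.4188389 ] 0.0187
```

View pictures.

Run:
```python
import cv2
for n,(x,y,w,h) in {"side":(220,160,160,120),"top":(225,140,160,120)}.items():
    im=cv2.imread(f"pics/{n}0.png"); cv2.imwrite(f"pics/{n}0z.png",cv2.resize(im[y:y+h,x:x+w],None,fx=5,fy=5,interpolation=cv2.INTER_CUBIC))
```

```text
(no output)
```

View pics/side0.png

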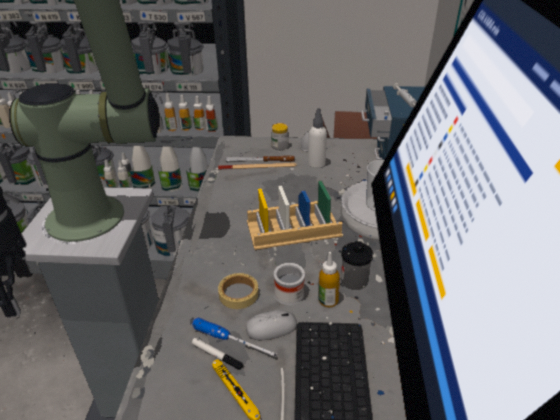

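View pics/top0.png

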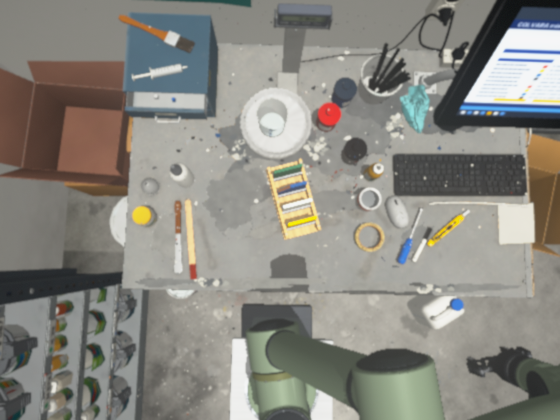

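```bash
ls pics
```

```text
side0.png
side0z.png
top0.png
top0z.png
```

View pics/side0z.png

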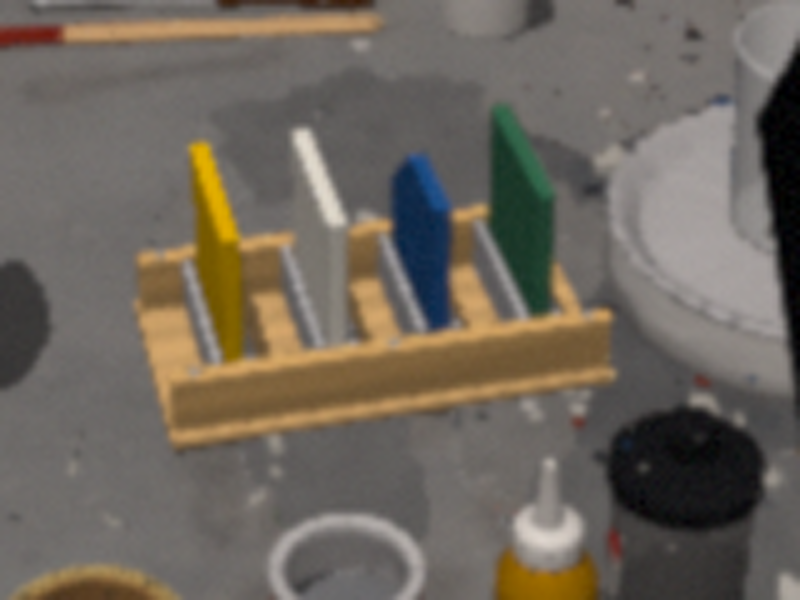

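View pics/top0z.png

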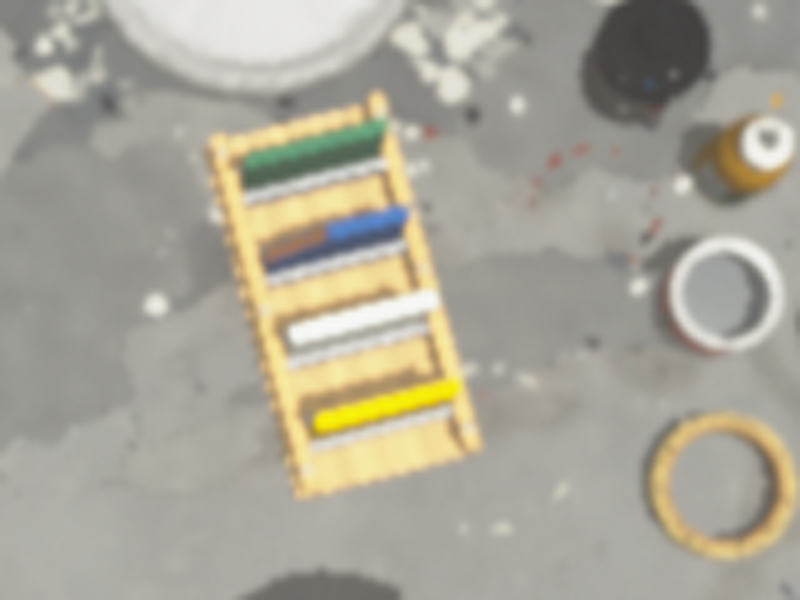

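```bash
cat > h.py <<'E'
import numpy as np, cv2
from cell import bot
def unproj(n,px,z):
    c=bot.calibration(n);E=np.array(c["extrinsics"]);K=np.array(c["mtx"])
    R,t=E[:3,:3],E[:3,3];o=-R.T@t;d=R.T@np.linalg.solve(K,[px[0],px[1],1]);return (o+d*(z-o[2])/d[2])
def proj(n,P):
    c=bot.calibration(n);E=np.array(c["extrinsics"]);K=np.array(c["mtx"])
    p=(E[:3,:3]@np.atleast_2d(P).T+E[:3,3:]);p=K@p;return (p[:2]/p[2]).T
E
python3 - <<'E'
from h import *
from scipy.optimize import least_squares
Z=lambda o,u:(o[0]+(u[0]+.5)/5-.5,o[1]+(u[1]+.5)/5-.5)
T=(225,140);S=(220,160)
obs=[]
# board-> slot index, (y local)
# ends at rack-local y (+.045 = left), blue +.007
top={0:[(313,422),(460,388)],1:[(288,335),(439,300)],2:[(327,231),(409,213)],3:[(243,163),(386,127)]}
for i,(l,r) in top.items():
    a,b=[unproj("top",Z(T,p),.12) for p in (l,r)]
    print(i,a.round(4),b.round(4),np.linalg.norm(a-b).round(4),np.degrees(np.arctan2(*(a-b)[:2])))
    x=-.0825+.055*i
    obs+= [("top",Z(T,l),(x,.045 if i!=2 else .007,.12)),("top",Z(T,r),(x,-.045,.12))]
for u,p in [((173,443),(-.12,-.062,0)),((614,378),(.12,-.062,0)),((202,147),(-.0825,.045,.12)),((233,238),(-.0825,-.045,.12)),((302,133),(-.0275,.045,.12)),((337,222),(-.0275,-.045,.12)),((500,107),(.0825,.045,.12)),((545,193),(.0825,-.045,.12)),((441,207),(.0275,-.045,.12))]:
    obs.append(("side",Z(S,u),p))
def res(q):
    c,s=np.cos(q[2]),np.sin(q[2]);r=[]
    for n,px,p in obs:
        P=[q[0]+c*p[0]-s*p[1],q[1]+s*p[0]+c*p[1],p[2]];r+=list((proj(n,P)[0]-px))
    return np.array(r)
f=least_squares(res,[.5,0,.2],loss="soft_l1");print(f.x,np.degrees(f.x[2]));print(res(f.x).reshape(-1,2).round(1).tolist())
E
```

```text
0 [ 0.5033 -0.0019  0.12  ] [ 0.5259 -0.0894  0.12  ] 0.0905 -14.4680898944863
1 [0.5552 0.0142 0.12  ] [ 0.5787 -0.0761  0.12  ] 0.0933 -14.614299610506434
2 [ 0.6189 -0.0079  0.12  ] [ 0.6312 -0.0572  0.12  ] 0.0508 -14.063323468150285
3 [0.6591 0.0437 0.12  ] [ 0.6837 -0.0424  0.12  ] 0.0896 -15.946385392174093
[ 0.59485311 -0.02235194  0.28451214] 16.3013446979902
[[0.2, 0.1], [-0.2, -0.8], [0.4, -0.2], [-0.9, -0.8], [0.0, -0.1], [0.2, -0.9], [-0.1, -0.7], [-0.0, -1.0], [-0.5, 2.1], [-0.3, 1.6], [-1.2, -1.4], [-1.0, -0.1], [-0.8, -1.3], [-0.2, 0.1], [-0.5, -1.3], [0.3, 0.1], [0.2, 0.2]]
```

```bash
cat >> h.py <<'E'
from scipy.spatial.transform import Rotation as Rn
yaw=np.radians(15.3)
u=np.array([np.cos(yaw),np.sin(yaw),0]); v=np.array([-np.sin(yaw),np.cos(yaw),0])
def ori(t,sg):  # approach tilted t outward (towards +u)
    a=np.sin(t)*u-np.cos(t)*np.array([0,0,1.]); x=sg*(np.cos(t)*u+np.sin(t)*np.array([0,0,1.]))
    q=Rn.from_matrix(np.c_[x,a,np.cross(x,a)]).as_quat(); return [q[3],q[0],q[1],q[2]],a
G=np.array([.6239,-.0260])
E
python3 - <<'E'
from h import *
for sg in (1,-1):
    for nm,z in (("hi",.27),("grasp",.083),("lift",.30)):
        s=bot.solve_ik([*G,z],ori(0,sg)[0]); print(sg,nm,None if s is None else np.round(s,2))
    for t in (45,-45):
      for r in (0,.1,.2):
        o,a=ori(np.radians(t),sg); g=np.array([*(G-r*u[:2]),.34]); s=bot.solve_ik(g+a*.0187,o); print(sg,t,r,None if s is None else np.round(s,2))
E
```

```text
1 hi [-0.16  0.45  0.09  1.21  0.    1.14]
1 grasp [-0.16  0.59 -0.18  0.8   0.    1.14]
1 lift [-0.16  0.44  0.15  1.28  0.    1.14]
1 45 0 [-0.35 -0.01 -0.65  0.24  0.42  1.1 ]
1 45 0.1 [-0.52 -0.18 -0.79  0.35  0.52  0.95]
1 45 0.2 [-0.78 -0.34 -0.87  0.58  0.66  0.68]
1 -45 0 None
1 -45 0.1 None
1 -45 0.2 [-0.16  0.64  0.25  1.92 -0.3   1.26]
-1 hi [-0.16  0.45  0.09  1.21  0.   -2.  ]
-1 grasp [-0.16  0.59 -0.18  0.8   0.   -2.  ]
-1 lift [-0.16  0.44  0.15  1.28  0.   -2.  ]
-1 45 0 [-0.35 -0.01 -0.65  0.24  0.42 -2.04]
-1 45 0.1 [-0.52 -0.18 -0.79  0.35  0.52 -2.19]
-1 45 0.2 [-0.78 -0.34 -0.87  0.58  0.66 -2.46]
-1 -45 0 None
-1 -45 0.1 None
-1 -45 0.2 [-0.16  0.64  0.25  1.92 -0.3  -1.88]
```

Run:
```python
from h import *
o,_=ori(0,1)
bot.set_gripper(.4,40)
bot.move_pose([*G,.27],o)
print(bot.read_clock())
bot.move_linear([*G,.15],.15)
print(bot.read_clock(),bot.read_position(),bot.read_gripper_width())
for n in ("side","top"): cv2.imwrite(f"pics/{n}1.png",bot.camera(n)[:,:,::-1])
for n,(x,y,w,h) in {"side":(220,130,160,120),"top":(225,140,160,120)}.items():
    im=cv2.imread(f"pics/{n}1.png"); cv2.imwrite(f"pics/{n}1z.png",cv2.resize(im[y:y+h,x:x+w],None,fx=5,fy=5,interpolation=cv2.INTER_CUBIC))
```

```text
3.3667
4.3167 [ 0.62459095 -0.02622825  0.15096704] 0.40117265028681026
```

View pics/side1z.png

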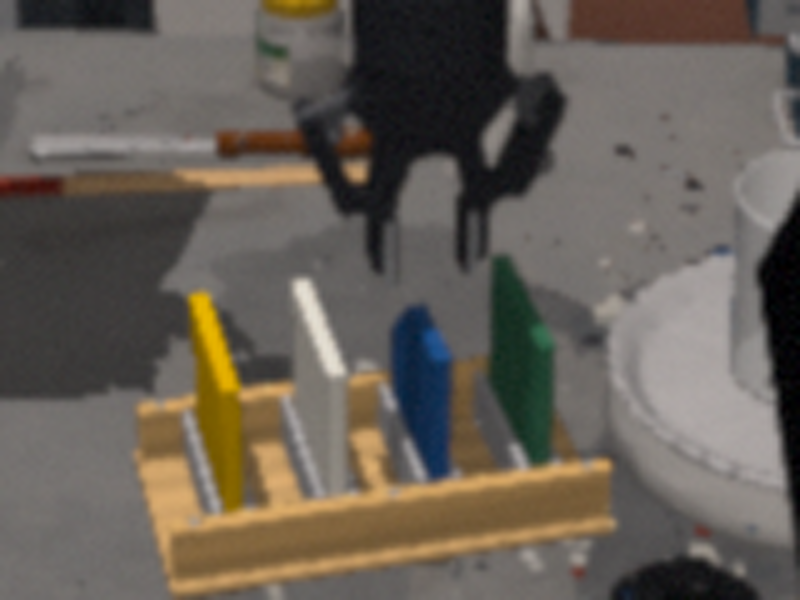

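View pics/top1z.png

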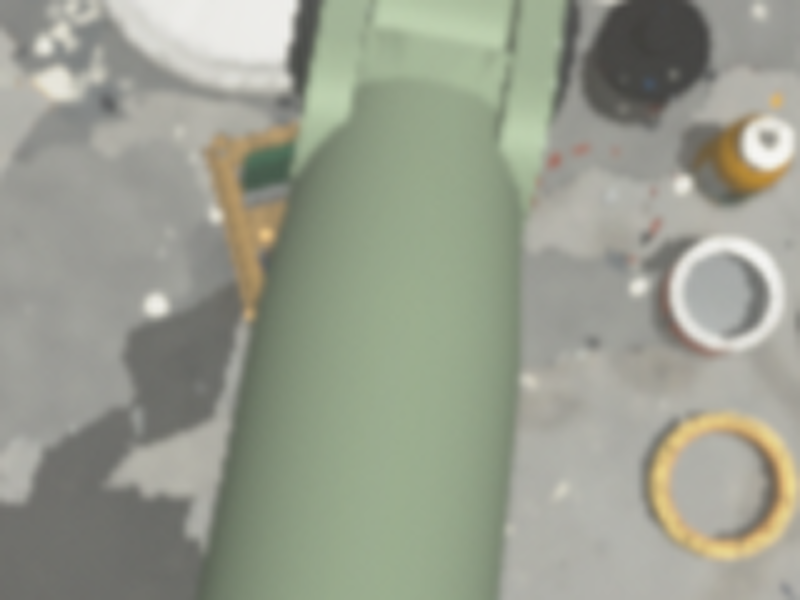

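In the side view the fingertips, at zoomed (378,270) and (472,270), straddle the blue board's top edge at about (425,325), with clear gaps to white and green. The arm hides the rack in the top view. I'll descend and grip next.

Run:
```python
from h import *
print(bot.move_linear([*G,.083],.08,until_force=8), bot.read_position())
bot.set_gripper(0,50)
print(bot.read_gripper_width(),bot.read_ft_force().round(1),bot.read_clock())
cv2.imwrite("pics/side2.png",bot.camera("side")[:,:,::-1])
im=cv2.imread("pics/side2.png"); cv2.imwrite("pics/side2z.png",cv2.resize(im[130:250,220:380],None,fx=5,fy=5,interpolation=cv2.INTER_CUBIC))
```

```text
False [ 0.62437314 -0.02607243  0.08352365]
0.1119118198225112 [ 0.9 -0.1  1.9] 5.7333
```

View pics/side2z.png

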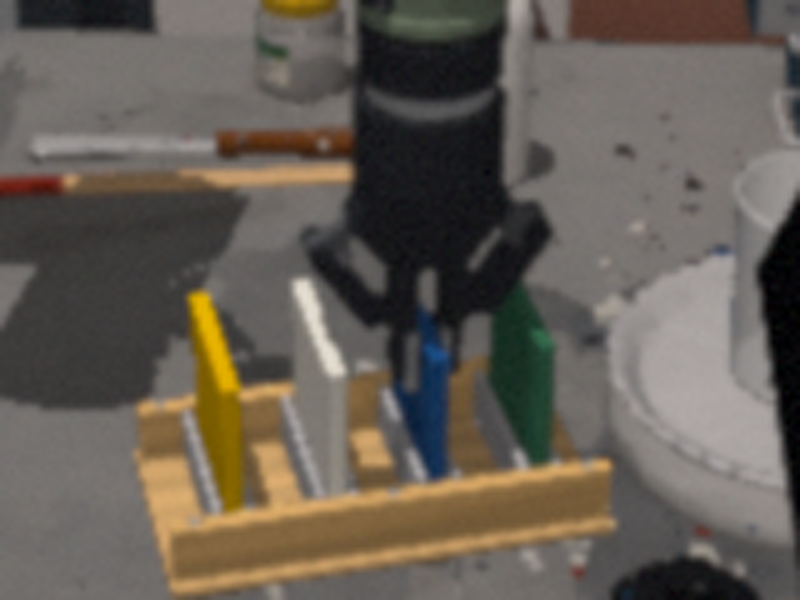

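The fingers closed on the blue board with an opening of about 9.5 mm. At about (430,340) they hold only that board. I'll lift it now.

Run:
```python
from h import *
p=bot.read_position()
bot.move_linear([p[0],p[1],.14],.08); print(bot.read_ft_force().round(1),bot.read_gripper_width())
bot.move_linear([p[0],p[1],.33],.15); print(bot.read_ft_force().round(1),bot.read_gripper_width(),bot.read_clock())
cv2.imwrite("pics/side3.png",bot.camera("side")[:,:,::-1])
im=cv2.imread("pics/side3.png"); cv2.imwrite("pics/side3z.png",cv2.resize(im[90:250,210:390],None,fx=3.7,fy=3.7,interpolation=cv2.INTER_CUBIC))
```

```text
[-0.3 -0.4 -0.4] 0.10833993286687227
[-0.6 -0.2 -0.7] 0.10804740236513286 8.0667
```

View pics/side3z.png

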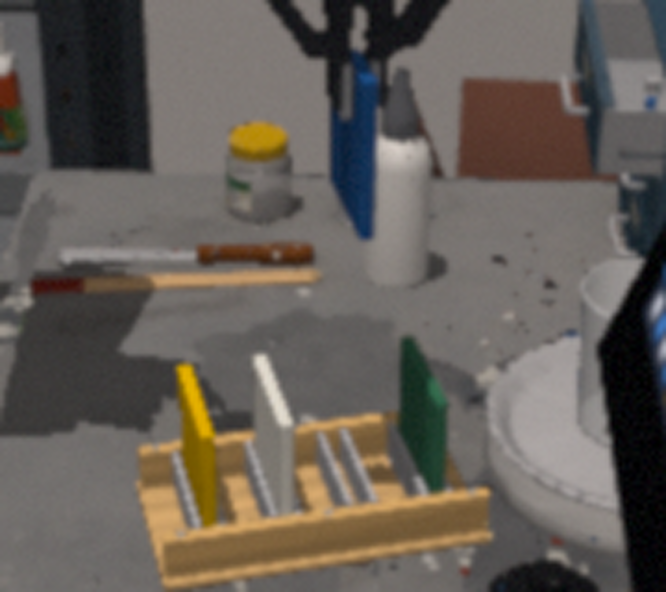

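The blue board is clear and hangs upright, around zoomed (355,150). Its slot is empty and the yellow, white and green boards still stand in theirs. Next is the tilt.

Run:
```python
from h import *
o,a=ori(np.radians(45),1); g=np.array([*(G-.08*u[:2]),.35])
bot.move_linear(g+a*.0187,.06,rotation=o)
bot.wait(.5)
q=bot.read_tool_rot();p=bot.read_position()
print(p,Rn.from_quat([q[1],q[2],q[3],q[0]]).as_matrix().round(3).tolist(),bot.read_gripper_width(),bot.read_ft_force().round(1),abs(bot.read_joint_vel()).max(),bot.read_clock())
for n in ("side","top"): cv2.imwrite(f"pics/{n}4.png",bot.camera(n)[:,:,::-1])
im=cv2.imread("pics/side4.png"); cv2.imwrite("pics/side4z.png",cv2.resize(im[60:250,190:400],None,fx=3.15,fy=3.15,interpolation=cv2.INTER_CUBIC))
# predicted board outline
y0=.012
gr=p-a*.0187
n_=np.cos(np.pi/4)*u+np.sin(np.pi/4)*np.array([0,0,1.])
for l,d in (("bottom",.092),("top",-.018)):
    print(l,[(gr+a*d+v*(w+y0)).round(3).tolist() for w in (-.045,.045)],proj("side",[gr+a*d+v*(w+y0) for w in (-.045,.045)]).round(1).tolist())
```

```text
[ 0.5595601  -0.04350708  0.33671729] [[0.682, 0.682, -0.264], [0.187, 0.187, 0.964], [0.707, -0.707, 0.0]] 0.10650709507836693 [-0.2 -0.1 -0.3] 0.0036240150330475113 9.8917
bottom [[0.618, -0.062, 0.285], [0.595, 0.025, 0.285]] [[302.8, 144.0], [294.2, 126.8]]
top [[0.543, -0.082, 0.363], [0.519, 0.005, 0.363]] [[268.9, 116.4], [262.1, 100.2]]
```

View pics/side4z.png

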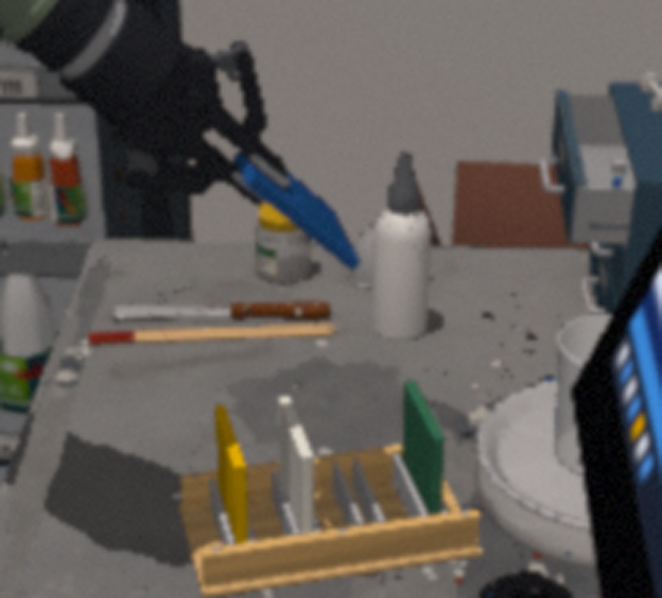

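View pics/top4.png

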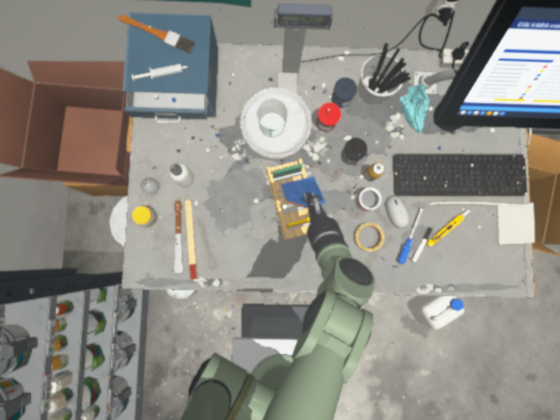

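The lower-edge corner shows at pixel (302.7,144.8) in the side view. For a board tilted 45° with that corner at z = 0.285, I predicted (302.8,144.0). The board is steady and everything else stands where it was, so I'll hand it in.

```bash
python3 -c "
from h import *
print(bot.read_gripper_width(),bot.read_clock());bot.close_job()"
```

```text
0.11634206510820441 9.9917
the job is handed in; nothing more can be done
```

I pulled the blue chipped board straight up out of its slot, the third along the rack. I tilted it to 45° and handed in at about 10 s with it still held by a 50 N grip.

- **Tilt and height:** the tool read 45°. The lower edge is at about z = 0.28 m. The lower-edge corner in the side view was within about 1 px of where it should be for that pose.
- **Steadiness:** joint speeds were near zero, and the forces I read at each stop stayed under about 2 N. The gripper opening matched the 10 mm board, reading 9 to 10 mm throughout.
- **Everything else:** the last pictures show yellow, white and green still in their slots and the bystanders where they stood.

No check failed. The measured yaw of the rack ranged from about 14 to 16.5° depending on the points used; I used 15.3°, and the grasp fitted.

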